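# Air-rinse an inverted jar over the jet

### The job

Open the air to the rinsing jet by turning its valve lever fully in line with the pipe, then take the tallest of the three upside-down jars off the draining rack, carry it above the tops of the row of bottles and hold it over the nozzle for rinsing: mouth down, upright, centred on the nozzle and about 10 mm above its tip. The jar must never touch the rinsing jet, and the other jars, the bottles and the rest on the table stay standing where they are. Finish while still holding the jar there in the gripper, keeping it still; do not put it down or let go.

Things in the scene. Friction and masses are not known exactly. Their poses are not given: they have to be found in the camera images.
- rinser: Fixed air rinsing jet on a 6 mm steel base plate, 120 mm (x) by 330 mm (y -190 to +140); origin on the table. A 21 mm air line runs along its y axis 45 mm above the table, from a riser at y -155 to the upright nozzle at (0, +100). A brass ball valve with a lever on top is at y -60, a 42 mm dial gauge (81 mm high) at y +20; a 104 mm catch dish, 26 mm high, is round the nozzle. Yaw within 0.3 rad.
- nozzle_tip (a point): Centre of the top end of the upright brass nozzle, 120 mm above the table, the highest point of the rinsing jet. The tip is 11 mm in diameter, widening to 18 mm 16 mm below and to a 26 mm nut 30 mm below.
- air_valve (a joint): Ball valve lever, turning about the vertical. 0 = shut: it points across the pipe, along the rinser's -x (towards the robot). 1.571 = fully open: in line with the pipe, along the rinser's -y, away from the nozzle. Opens counter-clockwise seen from above, starts at 0 to 0.15, has a stop at both ends, friction 0.2 N m (3 N at 65 mm from the pivot), stays where it is left.
- valve_pivot (a point): Pivot of the valve lever, on its axis and at the mid-height of the lever, 80 mm above the table.
- lever_tip (a point): Free end of the valve lever, 97 mm from the pivot, 80 mm above the table. Its black sleeve, 20 mm wide and 12 mm high, runs from 27 to 97 mm from the pivot; the space beside and below it is free down to the base plate (when open, down to the air line below it, top 56 mm above the table).
- rack: Fixed steel draining rack, 320 mm (x) by 120 mm (y), bars 50 mm above the table, a thin rim rail all round with its top 71 mm above the table. Origin on the table under its centre. The three jars stand mouth down in a row along its x axis at about -95, 0 and +95 mm, in any order.
- jar_tall: The tallest jar on the rack: empty, white plastic, 60 mm in diameter, 100 mm high, 0.05 to 0.08 kg, standing upside down. Origin at the centre of its mouth rim (its underside as it stands, at rack height); z points up to its closed base. As it stands the 51 mm neck takes the lowest 18 mm, a shoulder reaches to 24 mm and the straight 60 mm body to 100 mm. Opening 45 mm.
- jar_mouth (a point): Centre of the mouth rim of the tallest jar (the same point as its origin).
- jar_squat: Bystander on the rack: white jar 72 mm in diameter, 60 mm high, upside down; origin at the centre of its underside.
- jar_small: Bystander on the rack: white jar 46 mm in diameter, 68 mm high, upside down; origin at the centre of its underside.
- bottle_near: Bystander: filled white bottle with black cap, 54 mm in diameter, 140 mm high, in a row between the rack and the rinsing jet, nearest the robot; origin under its centre.
- bottle_mid: The same, middle of the row.
- bottle_far: The same, farthest from the robot.
- cap_tub: Bystander: grey tub of black caps, 120 by 160 by 55 mm, at the back; origin under its centre.
- label_roll: Bystander: paper label roll lying flat, 84 mm in diameter, 45 mm high, at the back; origin under its centre.
- jar_brush: Bystander: jar brush, 240 mm long, 39 mm thick bristles, lying at the back on the right; origin under its middle.
Things that resemble listed ones, but are neither listed nor needed, are in the scene too. What is shaped like the bottle_far but orange is not meant. What is shaped like the jar_tall but pink is not meant.

How it is judged:
By the outcome, as a careful person would: the job done as asked, in the order asked, and still so for the second after the job is handed in, while the arm keeps its last pose, push and grip.
It also fails if it takes over 56 s, if anything falls off the work surface, if the arm or the gripper's body presses on something with over 40 N, if the wrist force passes 120 N, or if a joint passes its speed limit or range.

### The arm

A 6-joint arm with a two-finger parallel gripper is mounted at the origin on the work surface. World frame = base frame: x ahead of the robot, y to its left, z up, the work surface at z = 0. Lengths are in m, angles in degrees, forces in N, time in s.
With the tool pointing down it reaches from about 0.4 to 0.825 m from the base axis. Payload 7 kg.
Tool frame: the origin (TCP) lies at the very end of the fingers, on their centre line; the grasp point (between the pads) lies 19 mm behind it; y points along the fingers, x is the direction in which the jaws open and shut, and the axes are right-handed (so a half turn about y gives the same grasp; the last joint's range is limited). The gripper opens to 88 mm and grips with 3 to 60 N. Pads are 19 mm wide; open, the fingers measure 130 mm over their backs; the gripper's body (78 mm by 193 mm) begins 47 mm behind the grasp point.
Start: joints at [-57.577, 20.546, 0.682, 0, -70.136, -16.507], TCP at [0.185, -0.649, 0.188] pointing down, gripper open.
Joint ranges: [-176.03, 176.03], [-82.01, 121.73], [-58.28, 71.71], [-173.87, 95.51], [-174.79, -0.11], [-173.66, 173.66]. Speed limits (degrees/s): [136.94, 136.94, 172.46, 180, 180, 180].

### API

Orientations are given as [roll, pitch, yaw] about the fixed x, y, z axes, in that order (R = Rz(yaw) Ry(pitch) Rx(roll)).
In Python, from plant import ctrl gives the robot as it stands.
- The arm moves only by the shell command python3 -m crank 'ROWS'. ROWS is JSON, a list that holds one entry, the list of rows, each a list of 5 numbers: the closure, from -1 (fully open) to 1 (shut), then the shift along the tool's x, y, z in mm, then the turn about the tool's y in rad. In form: [[[claw, x, y, z, turn], ...]]. A call has 1 to 12 rows; each row is the pose to reach, as a shift and turn from the pose commanded when the call began, along the tool's axes at that moment; what a row does not reach only later rows make up. A row lasts 1/8 s, in which the tool goes at most 62.5 mm and 10.7 degrees, less where a joint would pass 70% of its speed; a pose out of reach is approached as far as the arm can. A call with a gripper value outside its range is refused whole. The fingers move at their own pace and stop on an object; the grip force is fixed at half the most. Time passes only in rows, so rows that repeat a pose let the fingers close. It gives the time, the measured TCP pose, the force and the opening at its end, in the units of the state.
- ctrl.get_obs(): the state, without advancing time (a new reading comes with each control period).
- ctrl.snapshot(name): name is "scene" or "side" or "wrist"; returns the picture (420x560x3 uint8, red, green, blue); there is no depth.
- ctrl.camera_model(name): a dict with "fx", "fy", "cx", "cy" (pixels), "origin" and "orientation" of the camera in the world; the wrist camera has in their place "hand_eye" (4x4, takes a point from camera to tool coordinates, whose origin is the TCP and whose axes are the tool frame's). Camera axes: x right, y down, z forward; pixel columns grow to the right and rows downward; lengths in m; the calibration is good to about 2 mm. A picture is of the moment at which its call begins: read the wrist's pose just before it. camera_model takes no time and is no camera call.
- ctrl.close_job(): hands the job in, once; it reports no verdict.
Trained networks look in the newest picture that a camera, given by its name, has taken for a name from the list of things; names that differ only in an ending like _2 or _b are one class to them, and where a whole thing is asked for, a point or a joint stands for the part that bears it (a point fixed in the world has none). Each returns a list of dicts, best first, with "confidence" (0 to 1); they miss things now and then, are a little off and sometimes report something else, mostly with a low value. They report only what shows in the picture. A call takes as long as a camera call. They do not tell look-alikes from the thing itself.
- ctrl.find_in(camera, name): "extent" ([left, top, width, height] in pixels, round what is visible of it).
The state is a dict: "clock": time; "joint_pos": joint angles; "qvel": joint speeds; "tau": joint torques, N m; "tool_pos": TCP position; "orientation": TCP orientation; "force": force on the tool from outside, world axes, zero at the start; "moment": the same for the moment, N m; "opening": finger opening in m.
Only numpy, scipy, OpenCV 4.12 (cv2) and the standard library are available. Lean on these libraries where they do the work, as an engineer would, in place of code of your own. Each camera call takes 0.05 s, during which the arm holds its last target.

## Working session

There is one attempt and no reset: what is moved stays moved. The work goes in short steps, Python scripts to look and compute and a shell command to move; the robot and the scene stay as the last step left them, time stands still between calls to the robot, and variables do not carry over. Pictures are saved under pics/ and viewed, and the job is handed in when it is done.

```bash
ls; mkdir -p pics
python3 - <<'E'
from plant import ctrl
import cv2
o=ctrl.get_obs()
print(o)
for n in("scene","side","wrist"):
    im=ctrl.snapshot(n); cv2.imwrite(f"pics/{n}0.png",im[:,:,::-1]); m=ctrl.camera_model(n);print(n,m)
E
```

```text
pics
{'clock': 0.0, 'joint_pos': array([-5.75763383e+01,  2.05922069e+01,  6.34042047e-01, -1.93015300e-02,
       -7.01374374e+01, -1.65050838e+01]), 'qvel': array([-0.01220835,  0.0492994 , -0.05513885,  0.05607193, -0.06504651,
       -0.02797959]), 'tau': array([-7.63051848e-04, -5.82726753e+01,  2.93056512e+01,  6.99719444e+00,
        6.95014576e-03, -1.33099084e-04]), 'tool_pos': array([ 0.18491959, -0.64859335,  0.18701866]), 'orientation': array([-8.99902338e+01, -9.68181085e-02,  1.05911997e+02]), 'force': array([-0.66900013, -0.60793247,  0.18447331]), 'moment': array([ 0.00295679,  0.03771073, -0.01529763]), 'opening': 0.0873446367043163}
scene {'fx': 382.37902142701677, 'fy': 382.37902142701677, 'cx': 271.48595067705446, 'cy': 212.41184015050683, 'origin': array([ 1.04911144, -0.14418453,  0.84570998]), 'orientation': array([-1.46431421e+02, -1.18856832e-01,  6.77631700e+01])}
side {'fx': 499.117617369921, 'fy': 499.117617369921, 'cx': 283.49608223962554, 'cy': 210.21619378026222, 'origin': array([-0.04699451,  0.87928965,  0.91945201]), 'orientation': array([-127.30533029,    1.24964411, -143.4627031 ])}
wrist {'fx': 331.3035047784443, 'fy': 331.3035047784443, 'cx': 283.8290641253588, 'cy': 204.84425189629195, 'hand_eye': array([[ 9.99999144e-01, -1.27239611e-03,  3.04854089e-04,
         2.08136343e-04],
       [-6.71036964e-04, -2.98729856e-01,  9.54337478e-01,
        -1.95893372e-01],
       [-1.12322627e-03, -9.54336866e-01, -2.98730454e-01,
         8.16033084e-02],
       [ 0.00000000e+00,  0.00000000e+00,  0.00000000e+00,
         1.00000000e+00]])}
```

View pics/scene0.png

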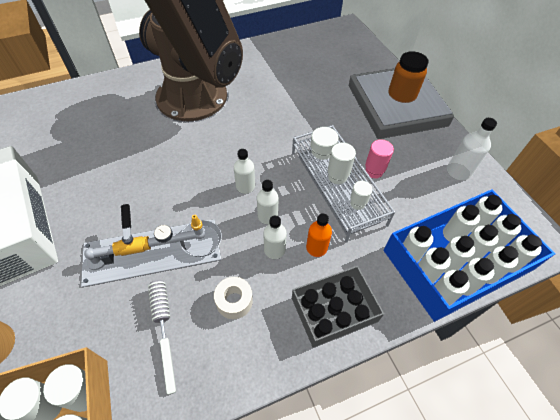

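View pics/side0.png

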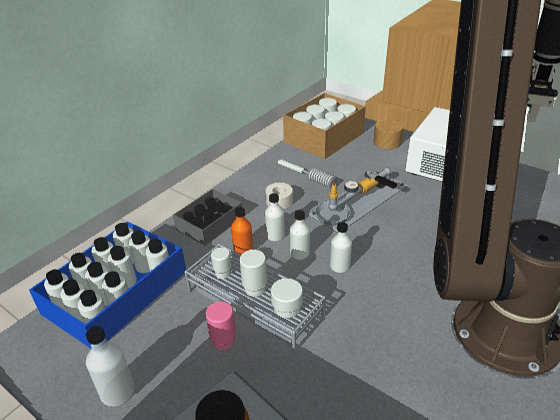

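View pics/wrist0.png

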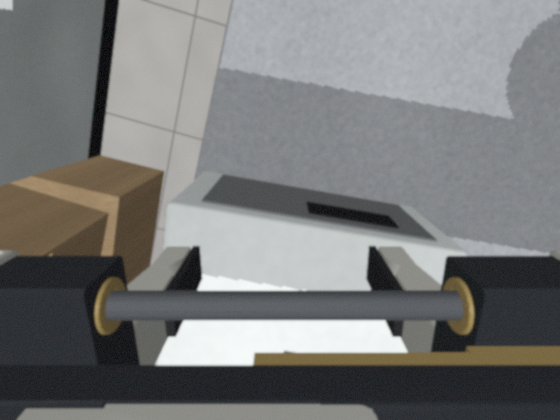

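Scene view: rinser at left (lever 126,222; nozzle 196,222), bottles at (244,172), (267,202) and (274,238), and the orange decoy at (319,236). On the rack are the squat jar (324,141), the tall white jar (341,162) and the small jar (362,195). The pink decoy stands off the rack at (379,158).

```bash
cat > h.py <<'E'
import numpy as np, cv2
from scipy.spatial.transform import Rotation as Ro
from plant import ctrl
def RT(m): return Ro.from_euler('xyz',m['orientation'],degrees=True).as_matrix(), np.array(m['origin'])
def toolT(o=None):
    o=o or ctrl.get_obs()
    T=np.eye(4);T[:3,:3]=Ro.from_euler('xyz',o['orientation'],degrees=True).as_matrix();T[:3,3]=o['tool_pos'];return T
def cam(n,o=None):
    m=ctrl.camera_model(n)
    if n=='wrist':
        T=toolT(o)@m['hand_eye'];return m,T[:3,:3],T[:3,3]
    return (m,)+RT(m)
def proj(c,p):
    m,R,t=c;q=(np.atleast_2d(p)-t)@R
    return np.c_[m['fx']*q[:,0]/q[:,2]+m['cx'],m['fy']*q[:,1]/q[:,2]+m['cy']]
def ray(c,u,v):
    m,R,t=c;d=R@np.array([(u-m['cx'])/m['fx'],(v-m['cy'])/m['fy'],1]);return t,d
def atz(c,u,v,z):
    t,d=ray(c,u,v);return t+d*(z-t[2])/d[2]
def tri(rays):
    A=0;b=0
    for t,d in rays:
        d=d/np.linalg.norm(d);P=np.eye(3)-np.outer(d,d);A=A+P;b=b+P@t
    return np.linalg.solve(A,b)
E
python3 - <<'E'
from h import *
ctrl.snapshot('scene');ctrl.snapshot('side')
names=['rinser','air_valve','nozzle_tip','rack','jar_tall','jar_squat','jar_small','bottle_near','label_roll']
for n in names:
  for c in('scene','side'):
    r=ctrl.find_in(c,n)
    print(n,c,[(np.round(x['extent']).astype(int).tolist(),round(x['confidence'],2)) for x in r[:5]])
im={c:ctrl.snapshot(c) for c in('scene','side')}
cv2.imwrite('pics/a1.png',cv2.resize(im['scene'][190:290,70:240],None,fx=4.5,fy=4.5,interpolation=cv2.INTER_CUBIC)[:,:,::-1])
cv2.imwrite('pics/a2.png',cv2.resize(im['scene'][115:245,225:405],None,fx=4.4,fy=4.4,interpolation=cv2.INTER_CUBIC)[:,:,::-1])
cv2.imwrite('pics/a3.png',cv2.resize(im['side'][140:360,180:420],None,fx=2.7,fy=2.7,interpolation=cv2.INTER_CUBIC)[:,:,::-1])
print(ctrl.get_obs()['clock'])
E
```

```text
rinser scene [([79, 203, 145, 84], 0.74), ([256, 178, 22, 48], 0.28), ([121, 206, 12, 35], 0.19)]
rinser side [([307, 165, 98, 69], 0.86), ([331, 225, 21, 49], 0.63)]
air_valve scene [([122, 206, 10, 36], 0.71)]
air_valve side [([367, 171, 31, 20], 0.67)]
nozzle_tip scene [([79, 204, 143, 81], 0.57), ([328, 143, 29, 42], 0.22)]
nozzle_tip side [([308, 169, 98, 63], 0.97)]
rack scene [([295, 137, 98, 103], 0.96)]
rack side [([366, 172, 32, 18], 0.23)]
jar_tall scene [([327, 145, 26, 41], 0.71), ([367, 141, 28, 37], 0.61)]
jar_tall side [([205, 300, 30, 52], 0.88), ([243, 247, 23, 47], 0.59), ([265, 182, 28, 26], 0.52)]
jar_squat scene [([310, 129, 26, 29], 0.64), ([257, 180, 20, 45], 0.64)]
jar_squat side [([273, 279, 32, 37], 0.73)]
jar_small scene [([348, 185, 27, 24], 0.93), ([257, 178, 24, 46], 0.19)]
jar_small side [([212, 249, 20, 32], 0.88)]
bottle_near scene [([235, 152, 21, 44], 0.74), ([147, 279, 28, 112], 0.27)]
bottle_near side [([332, 224, 20, 51], 0.8)]
label_roll scene [([215, 280, 34, 41], 0.7)]
label_roll side [([185, 244, 142, 106], 0.72), ([263, 179, 30, 28], 0.58), ([364, 170, 33, 19], 0.42)]
1.25
```

View pics/a1.png

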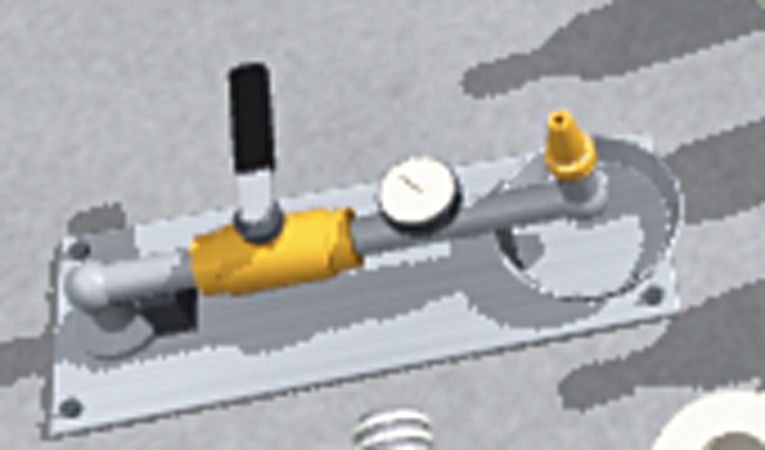

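View pics/a2.png

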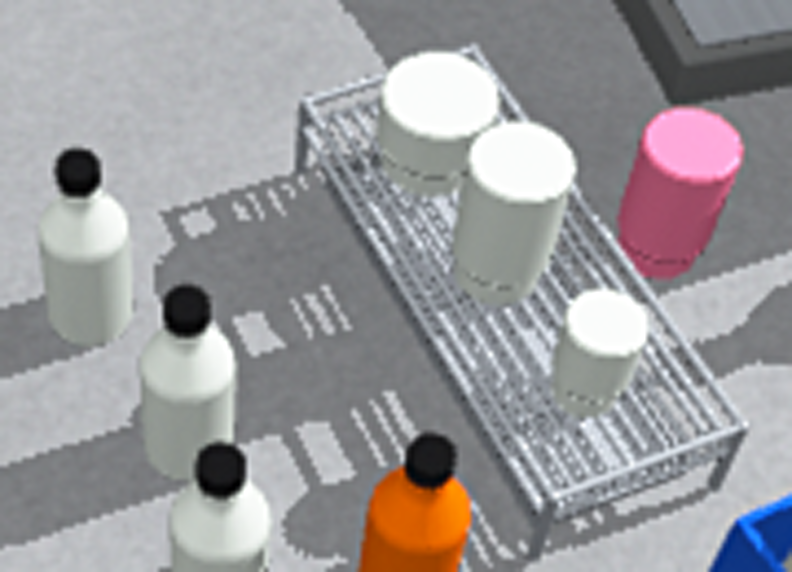

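View pics/a3.png

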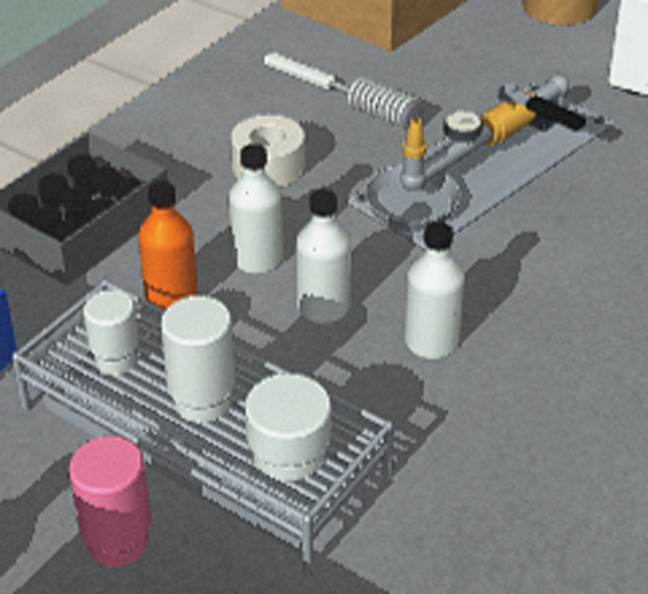

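Run:
```python
from h import *
S=cam('scene');D=cam('side')
def s(u,v,k,x0,y0): return (u+.5)/k-.5+x0,(v+.5)/k-.5+y0
def both(nm,a,b,z):
    pa=atz(S,*a,z);pb=atz(D,*b,z);print(nm,'scene@z',pa.round(4),'side@z',pb.round(4),'tri',tri([ray(S,*a),ray(D,*b)]).round(4))
A1=lambda u,v:s(u,v,4.5,70,190)
A2=lambda u,v:s(u,v,4.4,225,115)
A3=lambda u,v:s(u,v,2.7,180,140)
both('nozzle',A1(559,117),A3(416,120),.12)
both('levertip',A1(249,68),A3(582,120),.083)
both('pivot',A1(258,212),A3(516,92),.08)
both('jartall',A2(522,158),A3(197,316),.15)
both('squat',A2(440,92),A3(288,396),.11)
both('small',A2(608,322),A3(110,309),.118)
both('bn',A2(78,162),A3(439,229),.14)
both('bm',A2(187,299),A3(324,198),.14)
both('bf',A2(221,459),A3(254,153),.14)
both('or',A2(432,449),A3(162,189),.14)
both('pink',A2(693,143),A3(108,465),.10)
for p in [(305,100),(475,50),(743,425),(535,510)]: print('rackcorner',atz(S,*A2(*p),.07).round(3))
for p in [(65,240),(47,435),(680,312),(650,138)]: print('plate',atz(S,*A1(*p),.006).round(3))
```

```text
nozzle scene@z [ 0.5456 -0.1267  0.12  ] side@z [ 0.5476 -0.1327  0.12  ] tri [ 0.5462 -0.1277  0.1226]
levertip scene@z [ 0.4265 -0.2717  0.083 ] side@z [ 0.4268 -0.2822  0.083 ] tri [ 0.4258 -0.2735  0.0861]
pivot scene@z [ 0.516  -0.2843  0.08  ] side@z [ 0.5145 -0.295   0.08  ] tri [ 0.5139 -0.2867  0.0822]
jartall scene@z [0.5203 0.2633 0.15  ] side@z [0.5216 0.2579 0.15  ] tri [0.5209 0.261  0.1523]
squat scene@z [0.4235 0.2663 0.11  ] side@z [0.4278 0.2574 0.11  ] tri [0.4261 0.2625 0.1147]
small scene@z [0.6196 0.2686 0.118 ] side@z [0.614  0.2694 0.118 ] tri [0.6171 0.2687 0.1156]
bn scene@z [0.4212 0.0361 0.14  ] side@z [0.4218 0.0309 0.14  ] tri [0.4213 0.0347 0.1419]
bm scene@z [0.5349 0.0566 0.14  ] side@z [0.5348 0.0531 0.14  ] tri [0.5346 0.0555 0.1411]
bf scene@z [0.6348 0.0347 0.14  ] side@z [0.6337 0.033  0.14  ] tri [0.6341 0.034  0.1401]
or scene@z [0.6691 0.1347 0.14  ] side@z [0.6703 0.1304 0.14  ] tri [0.6693 0.1331 0.1419]
pink scene@z [0.5102 0.3935 0.1   ] side@z [0.5058 0.3933 0.1   ] tri [0.508  0.3935 0.0984]
rackcorner [0.363 0.206 0.07 ]
rackcorner [0.364 0.327 0.07 ]
rackcorner [0.682 0.329 0.07 ]
rackcorner [0.687 0.196 0.07 ]
plate [ 0.442 -0.4    0.006]
plate [ 0.557 -0.424  0.006]
plate [ 0.613 -0.098  0.006]
plate [ 0.5   -0.079  0.006]
```

```bash
cat >> h.py <<'E'
def to(p,psi,o=None):
    "shift mm in tool axes and turn(rad) to reach TCP p, tool down with yaw psi(deg)"
    T=toolT(o); sh=T[:3,:3].T@(np.array(p)-T[:3,3])*1000
    Rt=Ro.from_euler('xyz',[-90,0,psi],degrees=True).as_matrix()
    rv=Ro.from_matrix(T[:3,:3].T@Rt).as_rotvec()
    return 'xyz mm',sh.round(1),'turn',rv.round(4)
E
python3 -c "
from h import *
print(to([.4575,-.241,.28],172)); print(to([.4575,-.241,.20],172))"
```

```text
('xyz mm', array([ 317.7,  -92.1, -373.9]), 'turn', array([-0.    , -1.1533, -0.    ]))
('xyz mm', array([ 317.7,  -12.1, -373.9]), 'turn', array([-0.    , -1.1533, -0.    ]))
```

```bash
python3 -m crank '[[[1,0,-60,0,0],[1,0,-110,0,-0.1],[1,40,-110,-47,-0.25],[1,80,-110,-94,-0.4],[1,120,-110,-141,-0.55],[1,160,-110,-188,-0.7],[1,200,-110,-235,-0.85],[1,240,-110,-282,-1.0],[1,280,-110,-330,-1.15],[1,318,-100,-374,-1.153],[1,318,-60,-374,-1.153],[1,318,-60,-374,-1.153]]]'
python3 - <<'E'
from h import *
o=ctrl.get_obs();im=ctrl.snapshot('wrist');cv2.imwrite('pics/w1.png',im[:,:,::-1])
print(o['clock'],o['tool_pos'],o['orientation'],o['joint_pos'],o['opening'])
c=cam('wrist',o)
print(proj(c,[[.517,-.285,.08],[.4265,-.2717,.08],[.546,-.127,.12]]))
E
```

```text
clock: 2.75
tool_pos: [0.456, -0.2395, 0.2457]
orientation: [-90.0, -0.3, 172.1]
force: [0.3, -0.4, 0.6]
opening: 0.0002
2.75 [ 0.45602067 -0.23953074  0.24571126] [-90.03411254  -0.29636897 172.05866564] [-5.88939721e+00  3.56492399e+00 -1.35897516e+01 -4.67099326e-02
 -7.31402872e+01 -2.03836306e+00] 0.00019787246712688812
[[220.80481893 144.08171391]
 [305.4211786  144.54621715]
 [216.68841868 294.40331756]]
```

View pics/w1.png

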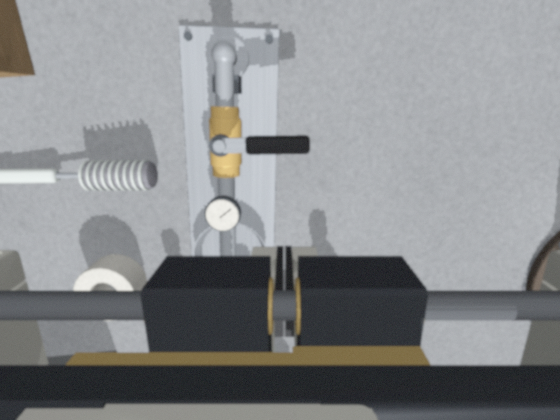

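Run:
```python
from h import *
o=ctrl.get_obs();c=cam('wrist',o)
p=atz(c,219,145.5,.082);t=atz(c,308.8,144.5,.08);print(p,t,np.linalg.norm(t-p),np.degrees(np.arctan2(*(t-p)[1::-1])))
for u,v in [(180,27),(278,28)]: print(atz(c,u,v,.006))
print(atz(c,223,50,.05))
import cv2
```

```text
[ 0.52065692 -0.28521088  0.082     ] [ 0.42411267 -0.27234773  0.08      ] 0.09741792925260559 172.41084907182332
[ 0.5545182  -0.42088766  0.006     ]
[ 0.43975582 -0.40364147  0.006     ]
[ 0.50260816 -0.38246027  0.05      ]
```

```bash
python3 -m crank '[[[1,0,60,0,0],[1,0,120,0,0],[1,0,165,0,0],[1,0,180,0,0],[1,0,180,0,0]]]'
python3 - <<'E'
from h import *
o=ctrl.get_obs();print(o['tool_pos'],o['orientation'])
P=np.array([.5205,-.285])
for th in list(range(172,262,9))+[260,262]:
    a=np.radians(th);d=np.array([np.cos(a),np.sin(a)]);t=np.array([-d[1],d[0]])
    q=P+.062*d-.0195*t
    print(th,to([*q,.066],th,o))
E
```

```text
clock: 3.42
tool_pos: [0.4582, -0.2416, 0.0689]
orientation: [-90.0, 0.0, 171.9]
force: [0.4, 0.2, -0.0]
opening: -0.0001
[ 0.45821747 -0.24158935  0.06893608] [-8.99667668e+01  2.27932699e-02  1.71945646e+02]
172 ('xyz mm', array([-5.7,  2.9, 14.8]), 'turn', array([-0.0006, -0.0009, -0.0004]))
181 ('xyz mm', array([-3.5,  3. , 24.8]), 'turn', array([-0.0006, -0.158 , -0.0004]))
190 ('xyz mm', array([-2.8,  3. , 34.9]), 'turn', array([-6.000e-04, -3.151e-01, -3.000e-04]))
199 ('xyz mm', array([-3.7,  3. , 45.1]), 'turn', array([-7.000e-04, -4.722e-01, -3.000e-04]))
208 ('xyz mm', array([-6.1,  3. , 55. ]), 'turn', array([-7.000e-04, -6.293e-01, -2.000e-04]))
217 ('xyz mm', array([-10.1,   3. ,  64.4]), 'turn', array([-7.000e-04, -7.863e-01, -1.000e-04]))
226 ('xyz mm', array([-15.6,   3. ,  73. ]), 'turn', array([-7.000e-04, -9.434e-01, -1.000e-04]))
235 ('xyz mm', array([-22.3,   3. ,  80.7]), 'turn', array([-7.0000e-04, -1.1005e+00, -0.0000e+00]))
244 ('xyz mm', array([-30.1,   3. ,  87.2]), 'turn', array([-8.0000e-04, -1.2576e+00,  0.0000e+00]))
253 ('xyz mm', array([-38.8,   3. ,  92.5]), 'turn', array([-8.0000e-04, -1.4147e+00,  1.0000e-04]))
260 ('xyz mm', array([-46.2,   3. ,  95.6]), 'turn', array([-8.0000e-04, -1.5368e+00,  1.0000e-04]))
262 ('xyz mm', array([-48.3,   3. ,  96.3]), 'turn', array([-8.0000e-04, -1.5717e+00,  1.0000e-04]))
```

```bash
python3 -m crank '[[[1,-6,2,12,0],[1,-3.5,2,25,-0.158],[1,-3,2,35,-0.315],[1,-4,2,45,-0.472],[1,-6,2,55,-0.629],[1,-10,2,64.5,-0.786],[1,-15.5,2,73,-0.943],[1,-22,2,80.5,-1.1],[1,-30,2,87,-1.258],[1,-39,2,92.5,-1.415],[1,-43.5,2,94.5,-1.49],[1,-43.5,2,94.5,-1.49]]]'
python3 - <<'E'
from h import *
o=ctrl.get_obs();im=ctrl.snapshot('wrist');cv2.imwrite('pics/w2.png',im[:,:,::-1])
print(o['tool_pos'],o['orientation'],o['force'],o['joint_pos'])
P=np.array([.5205,-.285])
for th in [258,260,261,262,263]:
    a=np.radians(th);d=np.array([np.cos(a),np.sin(a)]);t=np.array([-d[1],d[0]])
    q=P+.062*d-.0195*t
    print(th,to([*q,.066],th,o))
E
```

```text
clock: 4.92
tool_pos: [0.4888, -0.3417, 0.0676]
orientation: [-89.8, -0.0, -102.7]
force: [-0.2, 0.4, 0.2]
opening: 0.0002
[ 0.48877781 -0.34165405  0.06757631] [-8.98404769e+01 -3.16246696e-02 -1.02697581e+02] [-0.24127241  0.43325153  0.1797568 ] [-1.61760966e+01  1.90548900e+01 -1.86123061e+01  2.77107062e-02
 -5.21716592e+01  9.34615957e+01]
258 ('xyz mm', array([-0. ,  1.6, -0.3]), 'turn', array([-0.0028, -0.0122,  0.0006]))
260 ('xyz mm', array([0.6, 1.6, 1.9]), 'turn', array([-0.0028, -0.0471,  0.0006]))
261 ('xyz mm', array([0.9, 1.6, 3. ]), 'turn', array([-0.0028, -0.0645,  0.0006]))
262 ('xyz mm', array([1.1, 1.6, 4.1]), 'turn', array([-0.0028, -0.082 ,  0.0007]))
263 ('xyz mm', array([1.4, 1.6, 5.2]), 'turn', array([-0.0028, -0.0994,  0.0007]))
```

View pics/w2.png

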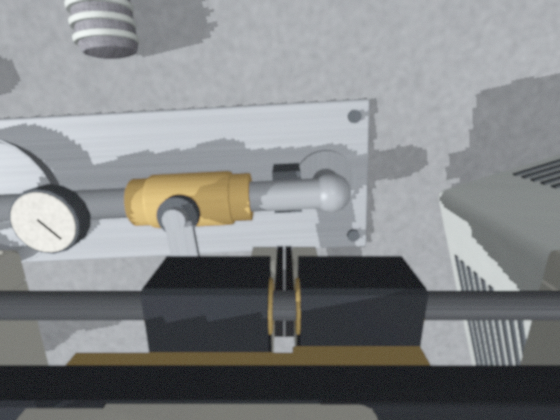

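Run:
```python
from h import *
for n in('scene','side'):
    im=ctrl.snapshot(n)
    if n=='scene': im=im[150:300,40:240]
    else: im=im[130:250,300:460]
    cv2.imwrite(f'pics/{n}2.png',cv2.resize(im,None,fx=3.9,fy=3.9,interpolation=cv2.INTER_CUBIC)[:,:,::-1])
```

```text
(no output)
```

View pics/scene2.png

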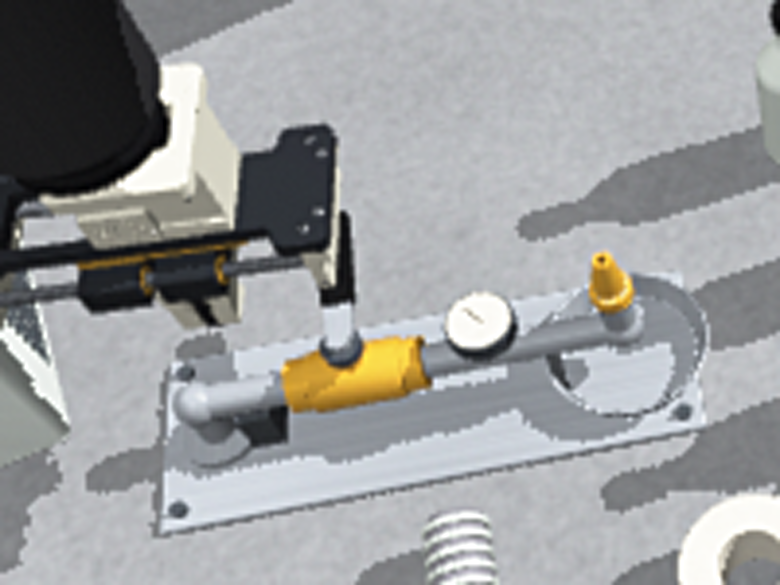

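View pics/side2.png

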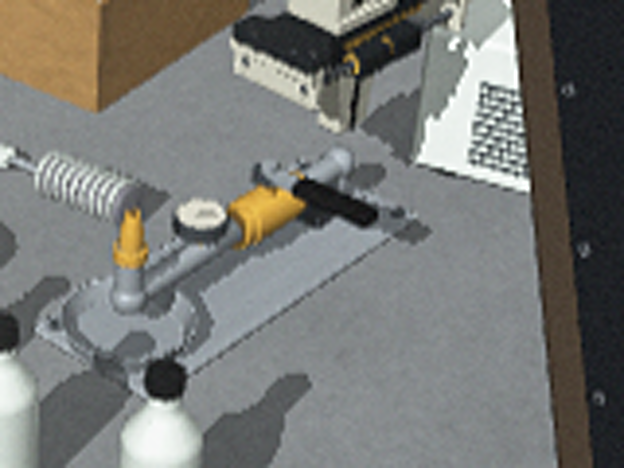

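Run:
```python
from h import *
o=ctrl.get_obs();print(o['tool_pos'])
for n,x,y in(('scene',40,150),('side',300,130)):
    p=proj(cam(n),o['tool_pos'])[0];print(n,p,(p-[x,y])*3.9)
S=cam('scene');D=cam('side')
f=lambda u,v,x,y:((u+.5)/3.9-.5+x,(v+.5)/3.9-.5+y)
print(tri([ray(S,*f(215,322,40,150)),ray(D,*f(343,128,300,130))]))
print(o['joint_pos'])
```

```text
[ 0.48769832 -0.34080837  0.06679959]
scene [102.17639197 237.73512543] [242.4879287  342.16698917]
side [385.30898681 173.3553516 ] [332.70504858 169.08587125]
[ 0.48923237 -0.3472064   0.10101042]
[-1.61361999e+01  1.90424165e+01 -1.87440135e+01  6.94789510e-03
 -5.21417032e+01  9.33794724e+01]
```

Run:
```python
from h import *
im=ctrl.snapshot('side')[120:190,350:440];im2=ctrl.snapshot('scene')[200:250,55:145]
cv2.imwrite('pics/z.png',np.vstack([cv2.resize(i,(700,y),interpolation=cv2.INTER_NEAREST) for i,y in((im,340),(im2,260))])[:,:,::-1])
```

```text
(no output)
```

View pics/z.png

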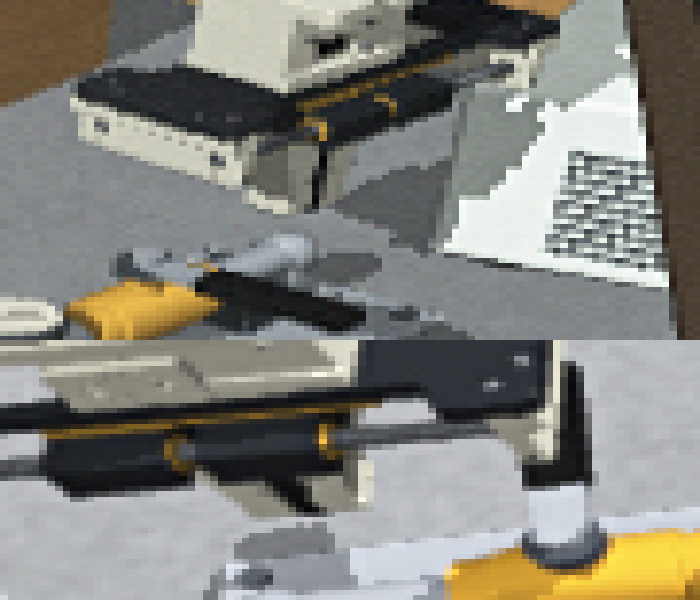

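Run:
```python
from h import *
o=ctrl.get_obs();T=toolT(o);cs={n:cam(n,o) for n in('scene','side','wrist')}
print(o['tool_pos'],'pivot',proj(cs['wrist'],[[.5205,-.285,.086],[.4241,-.2723,.08]]).round(1))
for d in(0,.02,.03,.04):
    pts=[]
    for x in(-.008,.008):
        for z in(-.0095,.0095): pts.append((T@[x,-d,z,1])[:3])
    for n in cs: print(d,n,proj(cs[n],pts).round(0).tolist())
im=ctrl.snapshot('wrist')[225:300,240:330]
cv2.imwrite('pics/z2.png',cv2.resize(im,None,fx=7,fy=7,interpolation=cv2.INTER_NEAREST)[:,:,::-1])
```

```text
[ 0.48749254 -0.3405255   0.06645022] pivot [[175.1 214.3]
 [205.5 348.5]]
0 scene [[106.0, 234.0], [106.0, 241.0], [99.0, 235.0], [98.0, 242.0]]
0 side [[386.0, 176.0], [381.0, 173.0], [389.0, 174.0], [385.0, 171.0]]
0 wrist [[272.0, 248.0], [271.0, 220.0], [297.0, 248.0], [297.0, 220.0]]
0.02 scene [[103.0, 229.0], [102.0, 236.0], [96.0, 230.0], [95.0, 237.0]]
0.02 side [[387.0, 170.0], [382.0, 168.0], [390.0, 168.0], [385.0, 166.0]]
0.02 wrist [[271.0, 262.0], [270.0, 232.0], [298.0, 262.0], [298.0, 232.0]]
0.03 scene [[101.0, 227.0], [101.0, 234.0], [94.0, 228.0], [94.0, 235.0]]
0.03 side [[387.0, 167.0], [382.0, 165.0], [390.0, 166.0], [386.0, 163.0]]
0.03 wrist [[270.0, 270.0], [269.0, 239.0], [299.0, 270.0], [299.0, 239.0]]
0.04 scene [[100.0, 225.0], [99.0, 232.0], [93.0, 226.0], [92.0, 233.0]]
0.04 side [[387.0, 165.0], [383.0, 162.0], [391.0, 163.0], [386.0, 160.0]]
0.04 wrist [[269.0, 279.0], [269.0, 247.0], [299.0, 279.0], [300.0, 247.0]]
```

View pics/z2.png

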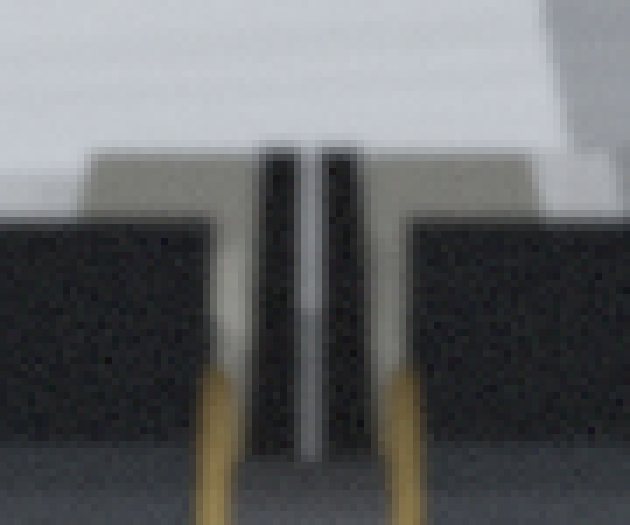

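The fingers passed over the lever. The scene, side and wrist views all put the visible fingertips 34–40 mm above the reported TCP. I'll go back to the approach point and repeat the push about 36 mm lower, checking the force halfway.

Run:
```python
from h import *
print(to([.458,-.239,.066],172),to([.458,-.239,.03],172))
```

```text
('xyz mm', array([-92.5,   0.3, -51. ]), 'turn', array([-4.000e-04,  1.489e+00, -3.000e-04])) ('xyz mm', array([-92.5,  36.3, -51. ]), 'turn', array([-4.000e-04,  1.489e+00, -3.000e-04]))
```

```bash
python3 -m crank '[[[1,0,-40,0,0],[1,-10,-40,-5,0.18],[1,-20,-40,-10,0.36],[1,-30,-40,-15,0.54],[1,-45,-40,-25,0.72],[1,-60,-40,-35,0.9],[1,-75,-40,-45,1.08],[1,-92,-40,-51,1.26],[1,-92,-40,-51,1.44],[1,-92,-30,-51,1.489],[1,-92,0,-51,1.489],[1,-92,0,-51,1.489]]]'
python3 -m crank '[[[1,0,20,0,0],[1,0,36,0,0],[1,0,36,0,0]]]'
python3 - <<'E'
from h import *
o=ctrl.get_obs();im=ctrl.snapshot('side')[120:220,330:450];cv2.imwrite('pics/s3.png',cv2.resize(im,None,fx=5,fy=5,interpolation=cv2.INTER_CUBIC)[:,:,::-1])
P=np.array([.5205,-.285])
for th in [172,199,208,217]:
    a=np.radians(th);d=np.array([np.cos(a),np.sin(a)]);t=np.array([-d[1],d[0]])
    q=P+.062*d-.0195*t
    print(th,to([*q,.03],th,o))
E
```

```text
clock: 6.72
tool_pos: [0.4561, -0.2391, 0.0645]
orientation: [-90.0, -0.2, 172.0]
force: [-0.6, 0.2, 0.6]
opening: 0.0004
clock: 7.1
tool_pos: [0.4575, -0.2395, 0.0301]
orientation: [-90.0, -0.1, 172.0]
force: [0.6, -0.2, 1.0]
opening: 0.0003
172 ('xyz mm', array([-6.8,  0.1, 16.8]), 'turn', array([-0.0002,  0.0007,  0.0013]))
199 ('xyz mm', array([-4.6,  0.1, 47.1]), 'turn', array([ 1.000e-04, -4.706e-01,  1.400e-03]))
208 ('xyz mm', array([-7.1,  0.1, 57. ]), 'turn', array([ 2.000e-04, -6.276e-01,  1.300e-03]))
217 ('xyz mm', array([-11.1,   0.1,  66.4]), 'turn', array([ 3.000e-04, -7.847e-01,  1.300e-03]))
```

View pics/s3.png

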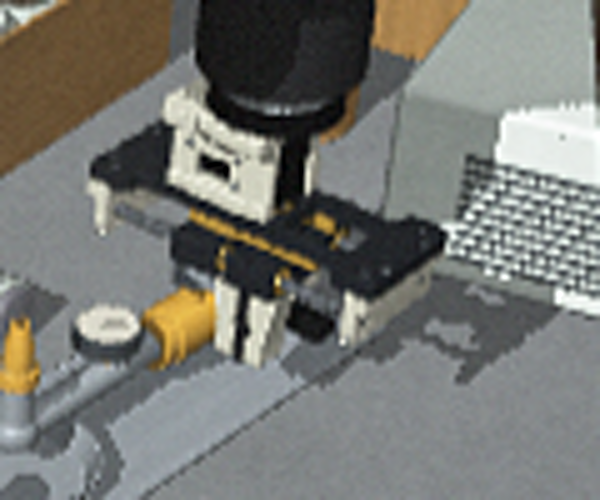

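Run:
```python
from h import *
o=ctrl.get_obs();T=toolT(o);D=cam('side')
for nm,d in(('tip',(0,.02,.036,.05)),('plate',(.03,.05,.066,.08,.1))):
  for y in d:
    pts=[(T@[x,-y,z,1])[:3] for x in ((-.016,.016) if nm=='tip' else(-.097,.097)) for z in((-.0095,.0095) if nm=='tip' else(-.039,.039))]
    print(nm,y,((proj(D,pts)-[330,120])*5).round(0).tolist())
```

```text
tip 0 [[205.0, 406.0], [224.0, 392.0], [249.0, 427.0], [268.0, 413.0]]
tip 0.02 [[207.0, 378.0], [227.0, 365.0], [252.0, 400.0], [271.0, 386.0]]
tip 0.036 [[210.0, 356.0], [229.0, 343.0], [254.0, 378.0], [274.0, 364.0]]
tip 0.05 [[212.0, 337.0], [231.0, 323.0], [257.0, 358.0], [276.0, 344.0]]
plate 0.03 [[70.0, 333.0], [150.0, 280.0], [342.0, 466.0], [419.0, 406.0]]
plate 0.05 [[72.0, 305.0], [152.0, 253.0], [346.0, 438.0], [424.0, 378.0]]
plate 0.066 [[73.0, 283.0], [154.0, 231.0], [349.0, 415.0], [428.0, 355.0]]
plate 0.08 [[74.0, 263.0], [156.0, 211.0], [352.0, 394.0], [431.0, 334.0]]
plate 0.1 [[76.0, 234.0], [158.0, 183.0], [357.0, 364.0], [436.0, 305.0]]
```

```bash
python3 -m crank '[[[1,-5,3,8,0],[1,-7,3,14,0],[1,-5,3,25,-0.157],[1,-4,3,36,-0.314],[1,-4.5,3,47,-0.471],[1,-4.5,3,47,-0.471]]]'
python3 - <<'E'
from h import *
o=ctrl.get_obs();im=ctrl.snapshot('wrist');cv2.imwrite('pics/w4.png',im[:,:,::-1])
print(o['force'],o['moment'])
P=np.array([.5205,-.285])
for th in [199,208,217,226,235,244,253,258,260,262]:
    a=np.radians(th);d=np.array([np.cos(a),np.sin(a)]);t=np.array([-d[1],d[0]])
    q=P+.062*d-.0195*t
    print(th,to([*q,.027],th,o))
E
```

```text
clock: 7.9
tool_pos: [0.456, -0.2873, 0.0272]
orientation: [-90.0, 0.0, -161.1]
force: [-0.2, 0.2, -0.1]
opening: 0.0006
[-0.18675356  0.21719553 -0.10349543] [-0.00023324  0.1314214   0.03768039]
199 ('xyz mm', array([ 0.3,  0.2, -0.7]), 'turn', array([-0.0003, -0.0015, -0.0004]))
208 ('xyz mm', array([2.5, 0.2, 9.2]), 'turn', array([-0.0003, -0.1586, -0.0004]))
217 ('xyz mm', array([ 3.2,  0.2, 19.4]), 'turn', array([-3.000e-04, -3.157e-01, -4.000e-04]))
226 ('xyz mm', array([ 2.3,  0.2, 29.6]), 'turn', array([-4.000e-04, -4.728e-01, -3.000e-04]))
235 ('xyz mm', array([-0.2,  0.3, 39.5]), 'turn', array([-4.000e-04, -6.298e-01, -3.000e-04]))
244 ('xyz mm', array([-4.2,  0.3, 48.9]), 'turn', array([-4.000e-04, -7.869e-01, -3.000e-04]))
253 ('xyz mm', array([-9.6,  0.3, 57.5]), 'turn', array([-4.00e-04, -9.44e-01, -3.00e-04]))
258 ('xyz mm', array([-13.2,   0.3,  61.9]), 'turn', array([-4.0000e-04, -1.0313e+00, -2.0000e-04]))
260 ('xyz mm', array([-14.7,   0.3,  63.6]), 'turn', array([-4.0000e-04, -1.0662e+00, -2.0000e-04]))
262 ('xyz mm', array([-16.3,   0.3,  65.2]), 'turn', array([-5.0000e-04, -1.1011e+00, -2.0000e-04]))
```

View pics/w4.png

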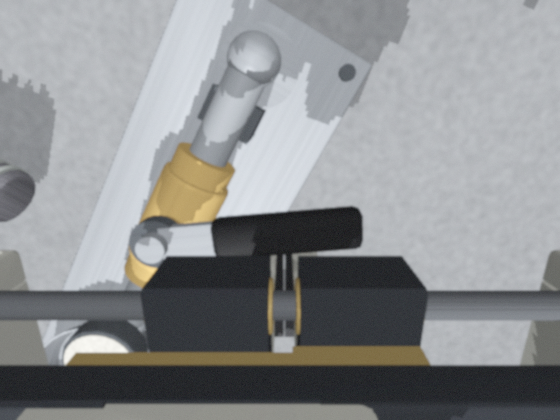

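The lever now moves with the fingers. Continuing the arc.

```bash
python3 -m crank '[[[1,2.5,0,9,-0.157],[1,3,0,19,-0.314],[1,2.5,0,29.5,-0.471],[1,0,0,39.5,-0.63],[1,-4,0,49,-0.787],[1,-9.5,0,57.5,-0.944],[1,-11.5,0,60,-0.99],[1,-11.5,0,60,-0.99]]]'
python3 - <<'E'
from h import *
o=ctrl.get_obs();im=ctrl.snapshot('wrist');cv2.imwrite('pics/w5.png',im[:,:,::-1])
print(o['force'],o['moment'])
P=np.array([.5205,-.285])
for th in [258,260,261,262,263,264]:
    a=np.radians(th);d=np.array([np.cos(a),np.sin(a)]);t=np.array([-d[1],d[0]])
    q=P+.062*d-.0195*t
    print(th,to([*q,.027],th,o))
E
```

```text
clock: 8.95
tool_pos: [0.485, -0.3393, 0.0266]
orientation: [-90.1, 0.0, -104.5]
force: [-2.9, 0.8, 0.9]
opening: 0.0004
[-2.92827121  0.83325381  0.94243076] [0.17896226 1.38701402 0.00443555]
258 ('xyz mm', array([ 1.3, -0.4,  4. ]), 'turn', array([ 0.0023, -0.0428, -0.0001]))
260 ('xyz mm', array([ 1.9, -0.4,  6.2]), 'turn', array([ 0.0023, -0.0778, -0.0001]))
261 ('xyz mm', array([ 2.1, -0.4,  7.3]), 'turn', array([ 0.0023, -0.0952, -0.0001]))
262 ('xyz mm', array([ 2.3, -0.4,  8.4]), 'turn', array([ 0.0023, -0.1127, -0.0002]))
263 ('xyz mm', array([ 2.6, -0.4,  9.5]), 'turn', array([ 0.0023, -0.1301, -0.0002]))
264 ('xyz mm', array([ 2.7, -0.4, 10.7]), 'turn', array([ 0.0023, -0.1476, -0.0002]))
```

View pics/w5.png

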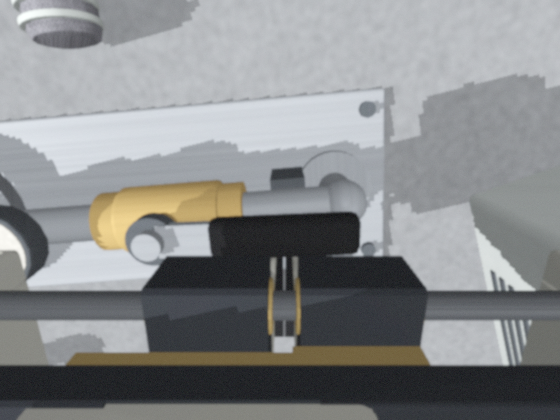

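```bash
python3 -m crank '[[[1,1,0,3,-0.035],[1,1.5,0,5,-0.06],[1,1.5,0,5,-0.06]]]'; python3 -m crank '[[[1,0.5,0,1.5,-0.02],[1,0.5,0,1.5,-0.02]]]'; python3 -m crank '[[[1,0,0,1.5,-0.015],[1,0,0,1.5,-0.015]]]'
```

```text
clock: 9.38
tool_pos: [0.4875, -0.341, 0.0264]
orientation: [-90.3, 0.1, -100.8]
force: [-10.7, 6.1, 6.0]
opening: 0.0002
clock: 9.62
tool_pos: [0.4875, -0.3413, 0.0263]
orientation: [-90.5, 0.1, -99.7]
force: [-13.4, 6.8, 9.1]
opening: 0.0003
clock: 9.88
tool_pos: [0.4874, -0.3415, 0.0261]
orientation: [-90.6, 0.1, -98.9]
force: [-17.7, 7.9, 12.0]
opening: 0.0004
```

Position has stopped changing while force climbs, so the lever is probably at its stop. Backing off to check.

```bash
python3 -m crank '[[[1,0,0,-15,0],[1,0,0,-45,0],[1,0,-60,-60,0],[1,0,-120,-60,0],[1,0,-160,-60,0],[1,0,-160,-60,0],[1,0,-160,-60,0]]]'
python3 - <<'E'
from h import *
o=ctrl.get_obs();im=ctrl.snapshot('wrist');cv2.imwrite('pics/w6.png',im[:,:,::-1])
s=ctrl.snapshot('scene')[150:300,40:240];cv2.imwrite('pics/s6.png',cv2.resize(s,None,fx=3.9,fy=3.9,interpolation=cv2.INTER_CUBIC)[:,:,::-1])
print(o['force'],o['tool_pos'],o['orientation'])
E
```

```text
clock: 10.75
tool_pos: [0.4345, -0.334, 0.1869]
orientation: [-89.9, 0.0, -98.8]
force: [0.4, -0.6, 0.0]
opening: 0.0007
[ 0.37637705 -0.58227098  0.02087514] [ 0.43454764 -0.33401819  0.18687079] [-8.99088019e+01  4.96605193e-03 -9.88146268e+01]
```

View pics/w6.png

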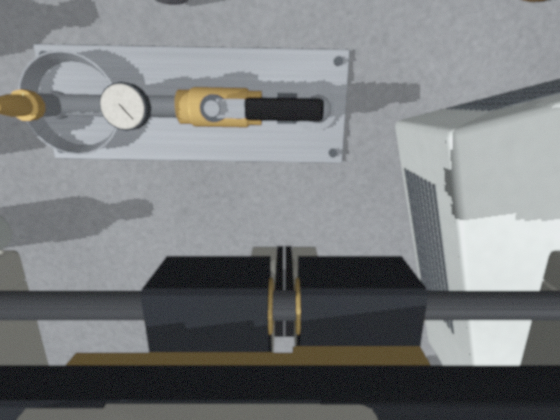

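View pics/s6.png

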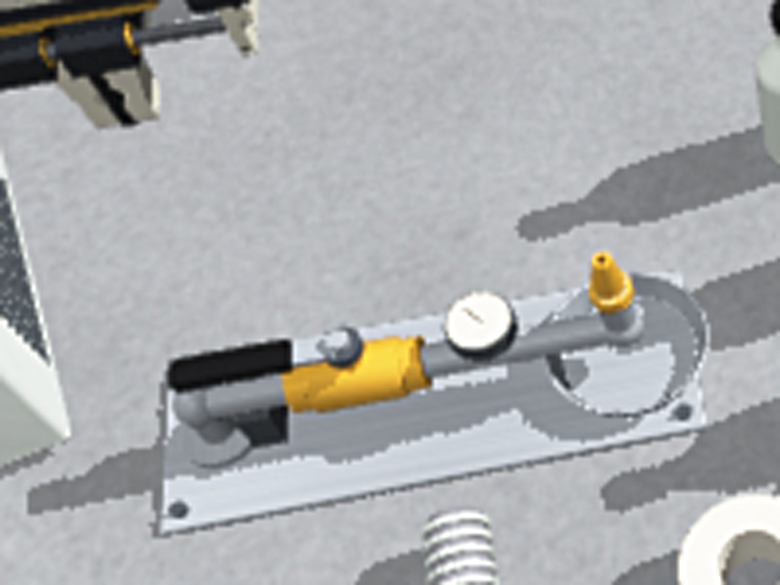

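The wrist view shows the lever from (211,107) to (324,109), about 1.0° in the image, against 0.9° for the plate edge. It is in line with the pipe and at its stop. Next is the jar.

Run:
```python
from h import *
o=ctrl.get_obs();c=cam('wrist',o)
p=atz(c,211,107,.086);t=atz(c,324,109,.08);print(p,t,np.degrees(np.arctan2(*(t-p)[1::-1])))
for e in [[(38,45),(350,50)],[(57,153),(346,161)]]:
    a,b=[atz(c,*q,.006) for q in e];print(a,b,np.degrees(np.arctan2(*(b-a)[1::-1])))
print(to([.455,.262,.22],-90))
```

```text
[ 0.51832132 -0.28361186  0.086     ] [ 0.50150772 -0.37963963  0.08      ] -99.93130636137657
[ 0.60703721 -0.10367572  0.006     ] [ 0.55259657 -0.42137248  0.006     ] -99.7237851171032
[ 0.49748762 -0.08315311  0.006     ] [ 0.43787549 -0.40587805  0.006     ] -100.46542832801308
('xyz mm', array([-592.1,  -33.9,  -70.5]), 'turn', array([ 0.0012, -0.1539, -0.0005]))
```

```bash
python3 -m crank '[[[-1,-50,-34,-6,0],[-1,-105,-34,-12,-0.02],[-1,-160,-34,-18,-0.04],[-1,-215,-34,-25,-0.06],[-1,-270,-34,-32,-0.08],[-1,-325,-34,-39,-0.1],[-1,-380,-34,-46,-0.12],[-1,-435,-34,-53,-0.14],[-1,-490,-34,-60,-0.154],[-1,-545,-34,-66,-0.154],[-1,-592,-34,-70,-0.154],[-1,-592,-34,-70,-0.154]]]'
python3 -m crank '[[[-1,0,0,0,0],[-1,0,0,0,0]]]'
python3 - <<'E'
from h import *
o=ctrl.get_obs();im=ctrl.snapshot('wrist');cv2.imwrite('pics/w7.png',im[:,:,::-1])
print(o['tool_pos'],o['orientation'],o['joint_pos'])
c=cam('wrist',o);print(proj(c,[[.5203,.2633,.15]]))
print(ctrl.find_in('wrist','jar_tall'))
E
```

```text
clock: 12.35
tool_pos: [0.4554, 0.2641, 0.2189]
orientation: [-90.1, -0.1, -89.8]
force: [0.6, -1.3, -0.7]
opening: 0.0879
clock: 12.6
tool_pos: [0.4557, 0.2607, 0.2207]
orientation: [-90.0, -0.0, -90.0]
force: [-0.0, -0.1, 0.5]
opening: 0.0873
[0.45565389 0.2606527  0.22065528] [-9.00217997e+01 -2.48076886e-02 -9.00379937e+01] [ 5.12008129e+01  5.15189623e+00 -1.51255892e+01 -1.56369158e-03
 -6.97555069e+01  3.87617302e+01]
[[280.7062657  122.59634987]]
[{'extent': [110.5, 99.4, 88.4, 66.0], 'confidence': 0.84}, {'extent': [240.2, 87.9, 77.8, 72.7], 'confidence': 0.8}]
```

View pics/w7.png

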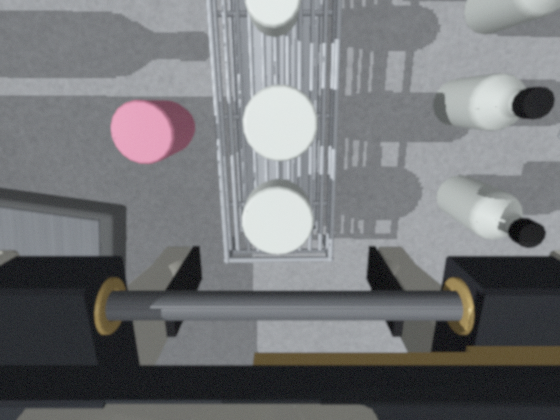

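Two shapes here could be the tall jar: the white one at (280,122) in the middle of the rack, and the pink one at (145,130) off the rack. The white one fits: it stands on the rack, and triangulation puts its top at 0.152, against about 0.115 for the other two rack jars. I'll confirm it in a crop and fit its top circle.

Run:
```python
from h import *
o=ctrl.get_obs();im=ctrl.snapshot('wrist');c=cam('wrist',o)
g=im[80:170,235:325].min(2);m=((g>215)*255).astype(np.uint8)
cs,_=cv2.findContours(m,0,2);k=max(cs,key=cv2.contourArea);e=cv2.fitEllipse(cv2.convexHull(k));print(e)
u,v=e[0][0]+235,e[0][1]+80
print('px',u,v,atz(c,u,v,.15),'diam',np.array(e[1])/c[0]['fx']*( (c[2][2]-.15)))
vis=np.hstack([im[80:170,235:325],cv2.cvtColor(m,8)]);cv2.imwrite('pics/c7.png',cv2.resize(vis,None,fx=4,fy=4,interpolation=cv2.INTER_CUBIC)[:,:,::-1])
```

```text
((44.01983642578125, 42.801334381103516), (70.22508239746094, 71.25023651123047), 166.01483154296875)
px 279.01983642578125 122.80133438110352 [0.52034239 0.26473646 0.15      ] diam [0.05659451 0.05742069]
```

View pics/c7.png

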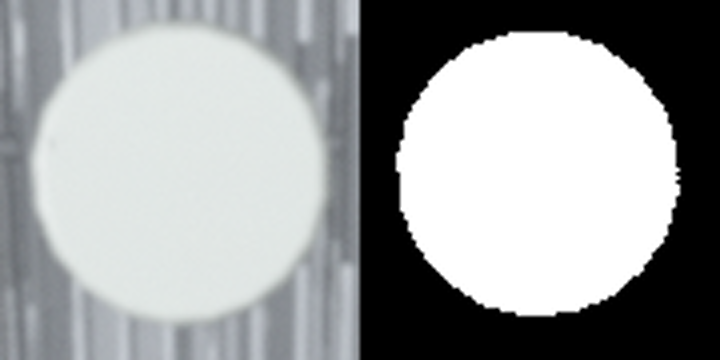

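```bash
python3 -c "
from h import *
print(to([.5203,.2643,.1],-90))"
```

```text
('xyz mm', array([ -3.5, 121.2,  64.4]), 'turn', array([-0.0003, -0.0008, -0.0004]))
```

```bash
python3 -m crank '[[[-1,-3.5,0,40,0],[-1,-3.5,0,64.5,0],[-1,-3.5,0,64.5,0],[-1,-3.5,50,64.5,0],[-1,-3.5,95,64.5,0],[-1,-3.5,121,64.5,0],[-1,-3.5,121,64.5,0],[-1,-3.5,121,64.5,0]]]'
python3 - <<'E'
from h import *
o=ctrl.get_obs();print(to([.5203,.2643,.07],-90))
s=ctrl.snapshot('side')[190:350,180:380];cv2.imwrite('pics/s8.png',cv2.resize(s,None,fx=3.7,fy=3.7,interpolation=cv2.INTER_CUBIC)[:,:,::-1])
s=ctrl.snapshot('scene')[70:230,250:450];cv2.imwrite('pics/c8.png',cv2.resize(s,None,fx=3.7,fy=3.7,interpolation=cv2.INTER_CUBIC)[:,:,::-1])
E
```

```text
clock: 13.75
tool_pos: [0.5208, 0.2656, 0.1016]
orientation: [-89.9, 0.1, -90.0]
force: [-0.2, 0.4, 0.3]
opening: 0.0877
('xyz mm', array([ 1.3, 31.6, -0.6]), 'turn', array([-0.0017,  0.0005, -0.0011]))
```

View pics/s8.png

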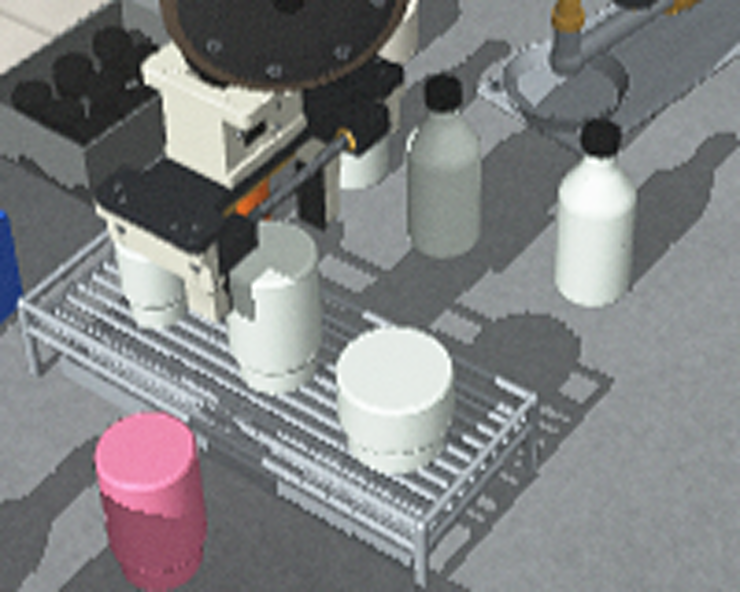

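View pics/c8.png

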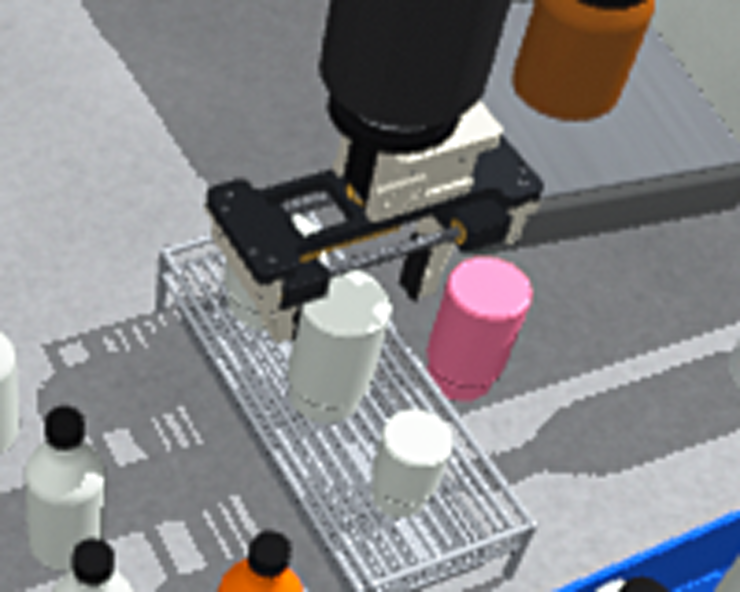

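```bash
python3 -m crank '[[[-1,1,15,-0.5,0],[-1,1,31,-0.5,0],[-1,1,31,-0.5,0]]]'; python3 -m crank '[[[1,0,0,0,0],[1,0,0,0,0],[1,0,0,0,0],[1,0,0,0,0],[1,0,0,0,0],[1,0,0,0,0]]]'
python3 - <<'E'
from h import *
o=ctrl.get_obs();print(o['tool_pos'],o['orientation'])
s=ctrl.snapshot('side')[190:350,180:380];cv2.imwrite('pics/s9.png',cv2.resize(s,None,fx=3.7,fy=3.7,interpolation=cv2.INTER_CUBIC)[:,:,::-1])
E
```

```text
clock: 14.22
tool_pos: [0.5186, 0.2631, 0.0669]
orientation: [-90.2, -0.1, -90.0]
force: [-0.3, -0.8, -1.3]
opening: 0.0878
clock: 14.98
tool_pos: [0.5199, 0.2642, 0.0692]
orientation: [-90.0, 0.0, -90.0]
force: [0.1, -0.4, 2.2]
opening: 0.0593
[0.51993037 0.26421351 0.06924355] [-8.99753900e+01  1.05265810e-02 -8.99835499e+01]
```

View pics/s9.png

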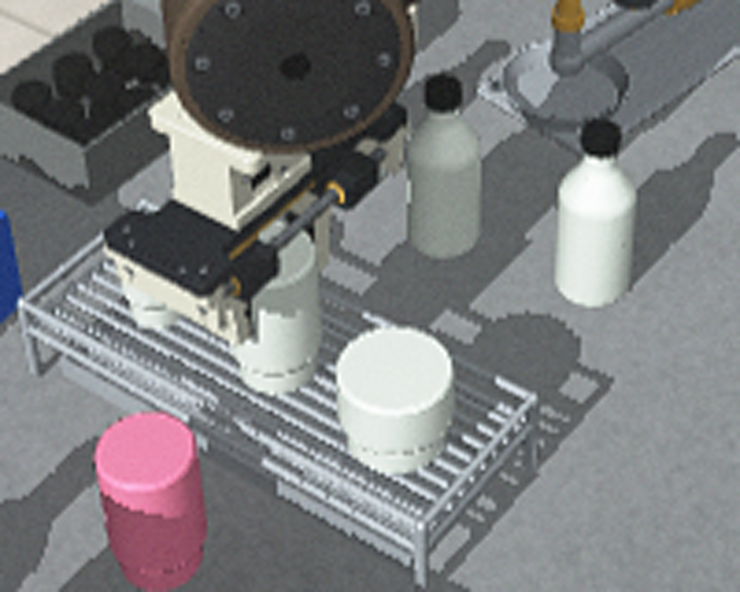

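Opening 59.3 mm on the 60 mm body, so the jar is gripped. Lift 150 mm, then carry high to a viewing pose short of the nozzle.

```bash
python3 -m crank '[[[1,0,-12,0,0],[1,0,-40,0,0],[1,0,-80,0,0],[1,0,-120,0,0],[1,0,-150,0,0],[1,0,-150,0,0]]]'
python3 - <<'E'
from h import *
s=ctrl.snapshot('side')[120:350,150:420];cv2.imwrite('pics/s10.png',cv2.resize(s,None,fx=2.5,fy=2.5,interpolation=cv2.INTER_CUBIC)[:,:,::-1])
E
```

```text
clock: 15.78
tool_pos: [0.5209, 0.265, 0.2225]
orientation: [-89.8, 0.2, -90.0]
force: [-0.3, -0.2, -0.7]
opening: 0.0586
```

View pics/s10.png

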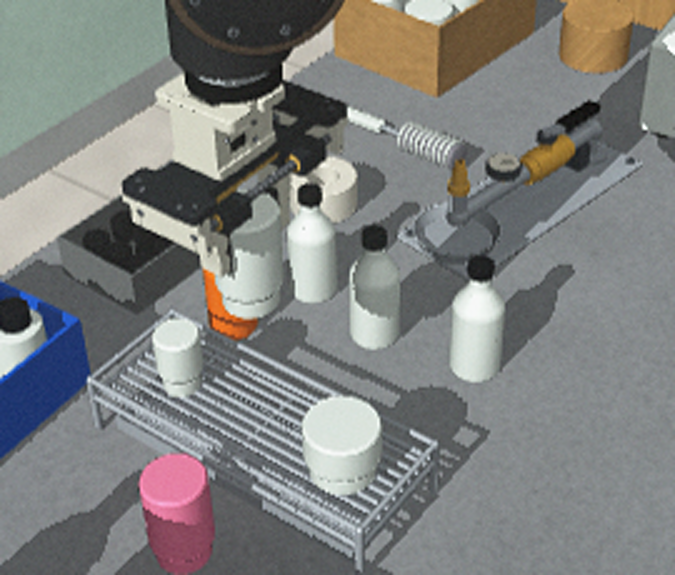

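The jar is held and upright. Its neighbours on the rack are undisturbed.

```bash
python3 -m crank '[[[1,30,0,-4,0],[1,70,0,-12,0],[1,115,0,-20,0],[1,160,0,-28,0],[1,205,0,-36,0],[1,250,0,-44,0],[1,295,0,-52,0],[1,335,0,-60,0],[1,370,0,-65,0],[1,391,0,-65,0],[1,391,0,-65,0],[1,391,0,-65,0]]]'
python3 -m crank '[[[1,0,0,0,0],[1,0,0,0,0]]]'
python3 - <<'E'
from h import *
o=ctrl.get_obs();im=ctrl.snapshot('wrist');cv2.imwrite('pics/w11.png',im[:,:,::-1])
print(o['tool_pos'],o['orientation']);c=cam('wrist',o);print(proj(c,[[.5463,-.1265,.12]]))
s=ctrl.snapshot('scene')[120:290,90:290];cv2.imwrite('pics/c11.png',cv2.resize(s,None,fx=3.5,fy=3.5,interpolation=cv2.INTER_CUBIC)[:,:,::-1])
E
```

```text
clock: 17.32
tool_pos: [0.4541, -0.1269, 0.2184]
orientation: [-90.1, 0.0, -90.0]
force: [0.2, 0.1, -0.2]
opening: 0.0593
clock: 17.58
tool_pos: [0.4549, -0.1263, 0.2189]
orientation: [-90.0, 0.0, -89.9]
force: [1.2, -0.3, 0.0]
opening: 0.059
[ 0.45486001 -0.12633032  0.21893999] [-9.00005140e+01  2.98136911e-03 -8.99327166e+01]
[[284.47777282  87.66794215]]
```

View pics/w11.png

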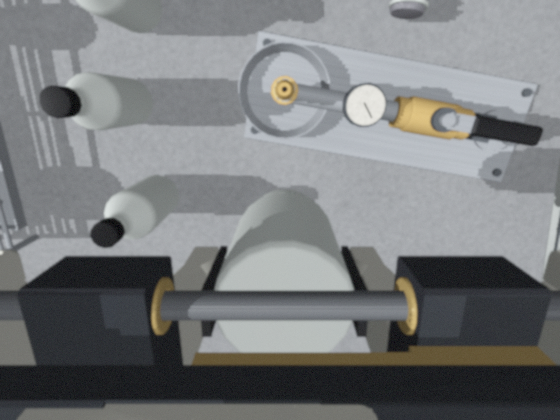

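View pics/c11.png

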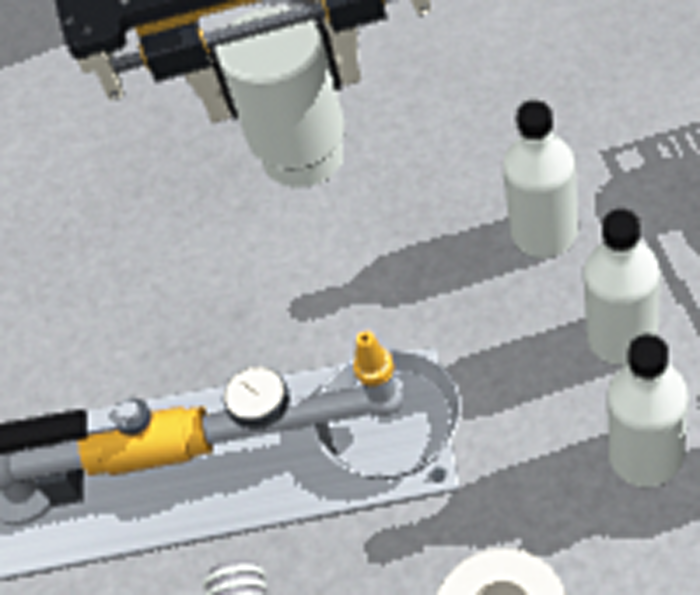

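Run:
```python
from h import *
o=ctrl.get_obs();im=ctrl.snapshot('wrist');c=cam('wrist',o)
print(proj(c,[[.5463,-.1265,.12]]))
cv2.imwrite('pics/c12.png',cv2.resize(im[70:110,260:310],None,fx=12,fy=12,interpolation=cv2.INTER_NEAREST)[:,:,::-1])
for u,v in((285,90),(284.5,89.5)): print(atz(c,u,v,.12))
```

```text
[[284.3406743   87.73553382]]
[ 0.54450273 -0.12705532  0.12      ]
[ 0.5449002  -0.12663449  0.12      ]
```

View pics/c12.png

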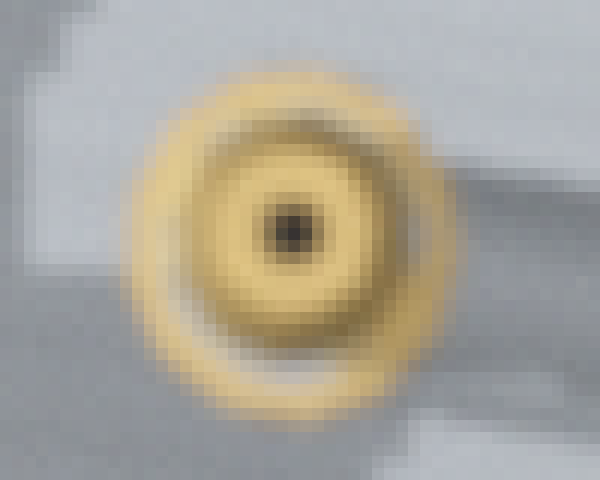

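```bash
python3 -c "
from h import *
print(to([.5451,-.1264,.1643],-90))"
```

```text
('xyz mm', array([-0. , 54.7, 90.2]), 'turn', array([-0.0001,  0.0009, -0.    ]))
```

```bash
python3 -m crank '[[[1,0,0,20,0],[1,0,0,45,0],[1,0,0,70,0],[1,0,0,85,0],[1,0,0,90,0],[1,0,0,90,0],[1,0,15,90,0],[1,0,35,90,0],[1,0,50,90,0],[1,0,55,90,0],[1,0,55,90,0],[1,0,55,90,0]]]'
python3 - <<'E'
from h import *
o=ctrl.get_obs();print(o['tool_pos'],o['orientation'],to([.5451,-.1264,.1493],-90))
s=ctrl.snapshot('scene')[130:260,130:260];a=cv2.resize(s,None,fx=4.5,fy=4.5,interpolation=cv2.INTER_CUBIC)
cv2.imwrite('pics/c13.png',a[:,:,::-1])
s=ctrl.snapshot('side')[90:220,270:400];cv2.imwrite('pics/s13.png',cv2.resize(s,None,fx=4.5,fy=4.5,interpolation=cv2.INTER_CUBIC)[:,:,::-1])
E
```

```text
clock: 19.23
tool_pos: [0.5453, -0.1269, 0.1646]
orientation: [-89.9, -0.0, -90.0]
force: [0.9, -0.0, -0.0]
opening: 0.0593
[ 0.5452954  -0.12686304  0.16461489] [-8.99369991e+01 -5.27550060e-03 -8.99795330e+01] ('xyz mm', array([-0.5, 15.3, -0.2]), 'turn', array([-0.0011,  0.0004,  0.0001]))
```

View pics/c13.png

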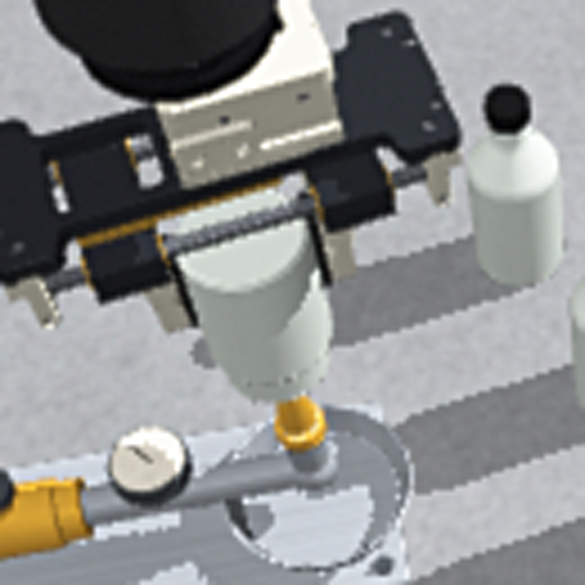

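View pics/s13.png

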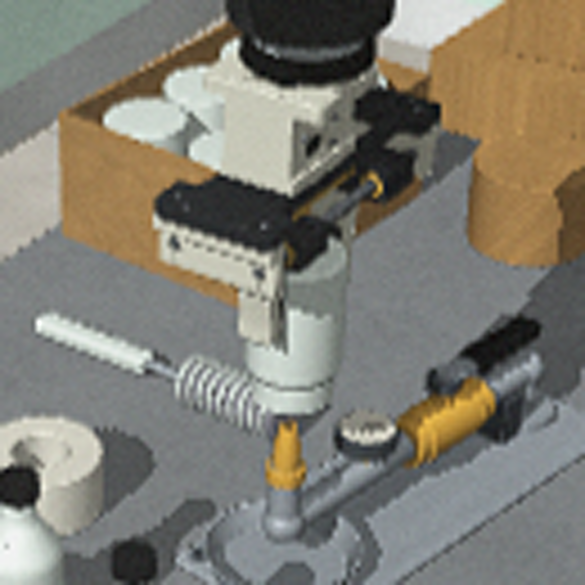

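```bash
cat > ov.py <<'E'
from h import *
import sys
def go(tag):
    o=ctrl.get_obs();T=toolT(o);ims=[]
    for n,x,y in(('scene',155,160),('side',305,130)):
        c=cam(n);im=ctrl.snapshot(n)[y:y+85,x:x+65];k=6
        a=cv2.resize(im,None,fx=k,fy=k,interpolation=cv2.INTER_CUBIC)
        J=o['tool_pos']+[.0004,.0003,-.0193]
        for ctr,r,col in((J,.0255,(255,0,0)),(J+[0,0,.024],.03,(255,0,0)),(np.array([.5455,-.1262,.12]),.0055,(0,0,255)),(np.array([.5455,-.1262,.09]),.013,(0,0,255))):
            t=np.linspace(0,2*np.pi,60);p=ctr+np.c_[r*np.cos(t),r*np.sin(t),0*t]
            cv2.polylines(a,[((proj(c,p)-[x,y]+.5)*k).round().astype(int)],True,col,1)
        ims.append(a)
    cv2.imwrite(f'pics/{tag}.png',np.hstack(ims)[:,:,::-1])
go(sys.argv[1])
E
python3 ov.py ov1
```

```text
(no output)
```

View pics/ov1.png

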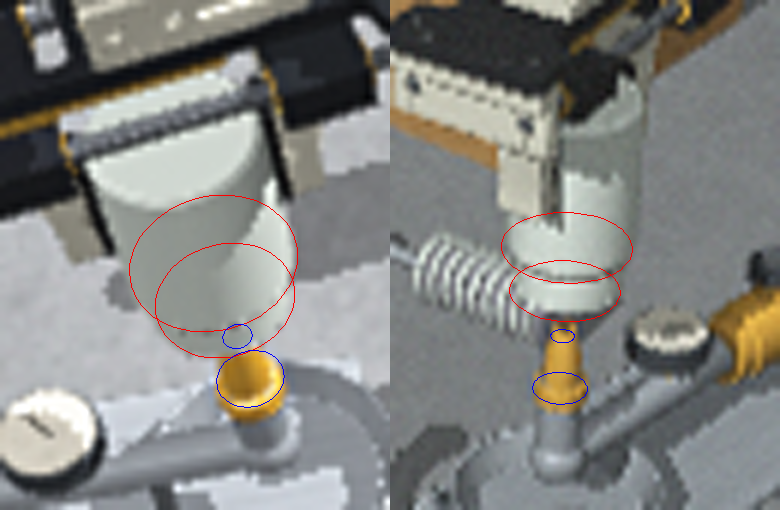

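```bash
python3 -m crank '[[[1,-0.5,6,0,0],[1,-0.5,11,0,0],[1,-0.5,15,0,0],[1,-0.5,15,0,0],[1,-0.5,15,0,0],[1,-0.5,15,0,0]]]'
python3 - <<'E'
from h import *
o=ctrl.get_obs();print(o['tool_pos'],o['orientation'])
c=cam('side')
J=np.array([.5455,-.1262,.13])
p0=proj(c,J)[0]
for ax in range(3):
    d=np.zeros(3);d[ax]=.005;print(ax,'side',(proj(c,J+d)[0]-p0).round(2),'scene',(proj(cam('scene'),J+d)-proj(cam('scene'),J))[0].round(2))
a=[]
for n,x,y in(('scene',160,165),('side',312,145)):
    im=ctrl.snapshot(n)[y:y+60,x:x+50];a.append(cv2.resize(im,None,fx=8,fy=8,interpolation=cv2.INTER_NEAREST))
cv2.imwrite('pics/f1.png',np.hstack(a)[:,:,::-1])
E
python3 ov.py ov2
```

```text
clock: 20.18
tool_pos: [0.545, -0.1264, 0.1491]
orientation: [-90.0, -0.0, -90.0]
force: [0.2, -0.7, -0.7]
opening: 0.0588
[ 0.54496558 -0.12636053  0.14913773] [-8.99819024e+01 -9.61509174e-04 -8.99861376e+01]
0 side [-1.52 -0.57] scene [0.61 1.73]
1 side [-0.95  0.83] scene [ 2.16 -0.7 ]
2 side [ 0.07 -1.48] scene [-0.38 -1.24]
```

View pics/f1.png

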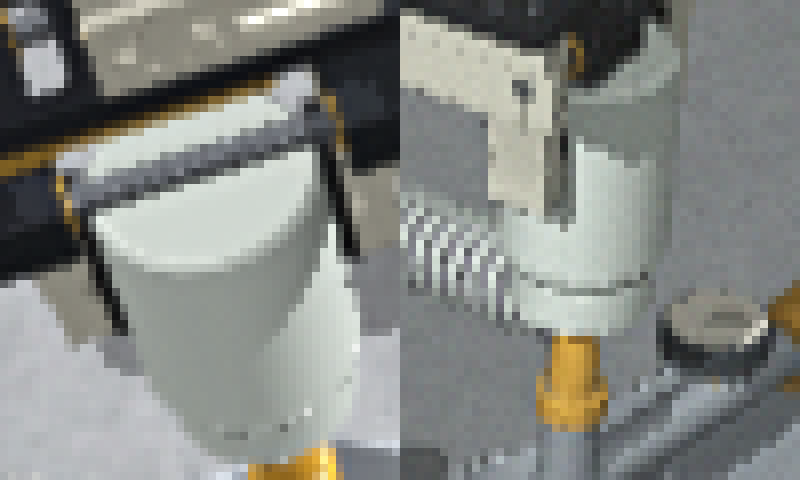

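View pics/ov2.png

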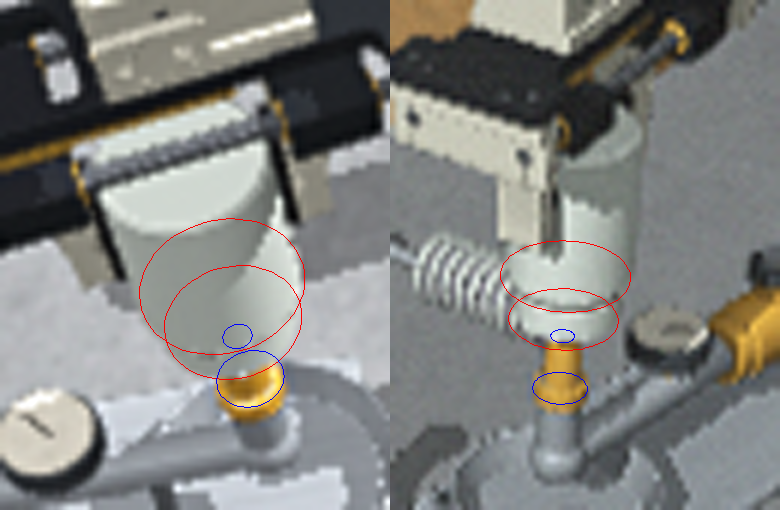

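Run:
```python
from h import *
im=np.mean([ctrl.snapshot('side').astype(float) for _ in range(3)],0)
for r in range(181,186): print(r,im[r,322:348].mean(1).round().astype(int).tolist())
print('noz R-B')
for r in range(188,199,2): print(r,(im[r,322:348,0]-im[r,322:348,2]).round().astype(int).tolist())
o=ctrl.get_obs();c=cam('side')
J=o['tool_pos']+[.0004,.0003,-.0193]
print(proj(c,[J,J+[0,0,.006],[.5455,-.1262,.12],[.5455,-.1262,.104],[.5455,-.1262,.09]]))
im=np.mean([ctrl.snapshot('scene').astype(float) for _ in range(3)],0)
print('scene body')
for r in (205,208,211,214): print(r,im[r,170:212].mean(1).round().astype(int).tolist())
```

```text
181 [152, 188, 133, 162, 170, 189, 199, 219, 217, 174, 145, 142, 132, 135, 131, 116, 116, 149, 186, 142, 122, 110, 130, 129, 121, 118]
182 [135, 179, 120, 207, 170, 192, 202, 207, 209, 215, 214, 213, 220, 214, 210, 192, 181, 166, 151, 138, 118, 113, 127, 121, 112, 100]
183 [114, 171, 106, 201, 145, 199, 202, 207, 208, 211, 210, 208, 205, 199, 195, 186, 174, 162, 150, 132, 117, 129, 122, 107, 137, 136]
184 [108, 150, 96, 173, 92, 203, 200, 209, 210, 211, 209, 208, 204, 198, 189, 183, 171, 162, 146, 127, 124, 127, 94, 103, 138, 134]
185 [126, 123, 98, 111, 120, 135, 179, 187, 199, 205, 215, 209, 204, 199, 191, 191, 171, 154, 139, 129, 131, 130, 71, 74, 138, 139]
noz R-B
188 [-5, -7, -4, -5, -5, -7, -8, -8, 0, 130, 145, 147, 143, 114, 71, -13, -7, -5, -6, -7, -6, -6, -4, -3, -1, -2]
190 [-5, -6, -3, -5, -5, -6, -7, -10, 23, 137, 138, 140, 134, 109, 78, -12, -8, -7, -4, -5, -7, -5, -6, -9, -8, -4]
192 [-5, -5, -6, -5, -4, -7, -11, 82, 56, 134, 137, 136, 127, 101, 64, 49, -12, -8, -4, -4, -9, -9, -13, -12, -11, -9]
194 [-3, -6, -4, -7, -5, -7, -13, 102, 105, 108, 133, 128, 118, 103, 116, 
[... 601 characters left out ...]
 206, 212, 218, 221, 126, 116, 121, 121, 132, 133, 141]
208 [192, 191, 143, 125, 129, 130, 130, 150, 152, 150, 150, 148, 147, 147, 146, 146, 146, 145, 145, 144, 143, 142, 143, 154, 161, 167, 174, 180, 187, 193, 199, 203, 208, 217, 240, 191, 189, 192, 190, 185, 186, 192]
211 [185, 184, 189, 186, 185, 139, 134, 140, 151, 150, 149, 148, 147, 146, 146, 146, 146, 145, 145, 145, 144, 144, 148, 151, 157, 163, 170, 175, 183, 189, 195, 201, 206, 207, 209, 194, 189, 187, 184, 184, 182, 186]
214 [187, 189, 188, 189, 187, 186, 189, 195, 194, 174, 152, 148, 147, 146, 146, 146, 146, 146, 145, 145, 144, 143, 144, 148, 153, 159, 165, 172, 178, 185, 192, 199, 206, 212, 199, 190, 192, 194, 188, 187, 192, 193]
```

Run:
```python
from h import *
o=ctrl.get_obs();c=cam('scene');J=o['tool_pos']+[.0004,.0003,-.0193]
t=np.linspace(0,2*np.pi,200)
def sil(J):
    P=np.vstack([J+[0,0,z]+np.c_[r*np.cos(t),r*np.sin(t),0*t] for r,z in((.03,.024),(.03,.1))])
    return cv2.convexHull(proj(c,P).astype(np.float32))[:,0]
def edges(h,r):
    xs=[]
    for a,b in zip(h,np.roll(h,-1,0)):
        if (a[1]-r)*(b[1]-r)<0: xs.append(a[0]+(b[0]-a[0])*(r-a[1])/(b[1]-a[1]))
    return np.round(sorted(xs),1)
for r in(202,205,208,211,214): print(r,edges(sil(J),r))
im=np.mean([ctrl.snapshot('scene').astype(float) for _ in range(3)],0)
print(im[202,165:212].mean(1).round().astype(int).tolist())
for r in range(222,230): print(r,(im[r,186:206,0]-im[r,186:206,2]).round().astype(int).tolist())
print(proj(c,[[.5455,-.1262,z] for z in(.12,.104,.095,.09,.085)]).round(1).tolist())
```

```text
202 [174.7 204.5]
205 [175.8 205.2]
208 [176.9 205. ]
211 [178.  203.8]
214 [179.6 201.4]
[160, 137, 128, 130, 132, 132, 126, 104, 24, 37, 150, 156, 152, 150, 149, 147, 147, 147, 145, 146, 145, 145, 145, 144, 143, 142, 141, 139, 138, 135, 131, 126, 140, 196, 202, 206, 211, 216, 221, 183, 128, 124, 125, 124, 124, 128, 129]
222 [-4, -3, -3, -5, -8, 11, 4, -3, -1, -5, 58, 132, 161, 172, 109, 163, 3, -18, -11, -11]
223 [-7, -7, -8, -16, -16, 105, 99, 84, 105, 91, 120, 145, 158, 158, 121, 180, 25, -20, -12, -11]
224 [-12, -15, -16, -19, -13, 144, 116, 115, 119, 114, 116, 130, 145, 123, 79, 180, 84, -13, -12, -9]
225 [-13, -14, -14, -19, -12, 145, 163, 107, 111, 109, 105, 116, 136, 74, 125, 179, 69, -15, -14, -10]
226 [-13, -11, -12, -17, -18, 70, 148, 88, 120, 107, 112, 118, 165, 132, 176, 156, 20, -20, -16, -12]
227 [-15, -12, -11, -15, -18, 35, 123, 154, 141, 94, 115, 118, 177, 177, 165, 145, -10, -19, -13, -12]
228 [-11, -14, -14, -15, -17, -15, 28, 109, 142, 132, 138, 121, 126, 128, 147, 11, -24, -17, -13, -12]
229 [-12, -13, -14, -14, -12, -18, -20, 62, 99, 104, 100, 98, 90, 45, 12, -22, -17, -13, -14, -11]
[[194.0, 215.5], [195.2, 219.3], [195.8, 221.4], [196.2, 222.5], [196.5, 223.7]]
```

Run:
```python
from h import *
o=ctrl.get_obs();t=np.linspace(0,2*np.pi,400)
J=o['tool_pos']+[.0004,.0003,-.0193]
for n,cols in(('side',range(329,340,2)),('scene',range(184,196,2))):
    c=cam(n);im=ctrl.snapshot(n).astype(int)
    p=proj(c,J+np.c_[.0255*np.cos(t),.0255*np.sin(t),0*t]);q=proj(c,J+np.c_[.03*np.cos(t),.03*np.sin(t),0*t+.1])
    for u in cols:
        print(n,u,'pred bottom',round(p[abs(p[:,0]-u)<.4,1].max(),1),'pred top',round(q[abs(q[:,0]-u)<.6,1].min(),1))
    r0=180 if n=='side' else 214
    for r in range(r0,r0+12): print(r,[tuple(im[r,u]) for u in list(cols)[::2]])
```

```text
side 329 pred bottom 187.2 pred top 146.7
side 331 pred bottom 187.6 pred top 146.3
side 333 pred bottom 187.8 pred top 146.1
side 335 pred bottom 187.8 pred top 146.1
side 337 pred bottom 187.6 pred top 146.2
side 339 pred bottom 187.0 pred top 146.5
180 [(np.int64(126), np.int64(132), np.int64(125)), (np.int64(187), np.int64(198), np.int64(190)), (np.int64(173), np.int64(183), np.int64(175))]
181 [(np.int64(214), np.int64(222), np.int64(216)), (np.int64(144), np.int64(153), np.int64(148)), (np.int64(113), np.int64(120), np.int64(112))]
182 [(np.int64(200), np.int64(209), np.int64(202)), (np.int64(223), np.int64(229), np.int64(224)), (np.int64(187), np.int64(195), np.int64(191))]
183 [(np.int64(201), np.int64(212), np.int64(204)), (np.int64(203), np.int64(212), np.int64(205)), (np.int64(182), np.int64(190), np.int64(183))]
184 [(np.int64(203), np.int64(212), np.int64(207)), (np.int64(202), np.int64(212), np.int64(204)), (np.int64(179), np.int64(189), np.int64(181))]
185 [(np.int64(186), np.int64(195), np.int64(188)), (np.int64(202), np.int64(212), np.int64(207)), (np.int64(189), np.
[... 2202 characters left out ...]
t64(189), np.int64(193)), (np.int64(142), np.int64(147), np.int64(142)), (np.int64(140), np.int64(147), np.int64(145))]
222 [(np.int64(185), np.int64(188), np.int64(191)), (np.int64(158), np.int64(163), np.int64(162)), (np.int64(143), np.int64(146), np.int64(139))]
223 [(np.int64(179), np.int64(180), np.int64(185)), (np.int64(199), np.int64(201), np.int64(207)), (np.int64(163), np.int64(129), np.int64(64))]
224 [(np.int64(169), np.int64(173), np.int64(179)), (np.int64(215), np.int64(223), np.int64(231)), (np.int64(169), np.int64(130), np.int64(53))]
225 [(np.int64(211), np.int64(217), np.int64(225)), (np.int64(163), np.int64(169), np.int64(177)), (np.int64(206), np.int64(153), np.int64(43))]
```

```bash
python3 -m crank '[[[1,0,0,0,0],[1,0,0,0,0],[1,0,0,0,0],[1,0,0,0,0]]]'
python3 - <<'E'
from h import *
a=ctrl.snapshot('scene');cv2.imwrite('pics/fin.png',a[:,:,::-1]);print(ctrl.get_obs()['tool_pos'])
E
```

```text
clock: 21.42
tool_pos: [0.5448, -0.1263, 0.149]
orientation: [-90.0, 0.0, -90.0]
force: [-0.6, 0.7, -1.4]
opening: 0.0587
[ 0.54484168 -0.12634028  0.1489534 ]
```

View pics/fin.png

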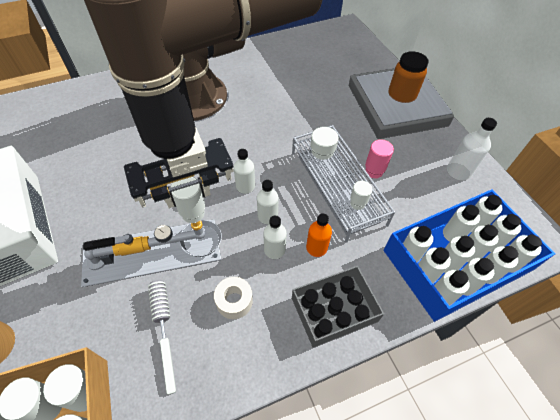

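The jar is over the nozzle at (190,205), the lever is in line at (98,247), and everything else stands where it did at the start. Handing in.

```bash
python3 -c "
from plant import ctrl
print(ctrl.close_job(),ctrl.get_obs()['clock'])"
```

```text
the job is handed in; nothing more can be done
the job is handed in; nothing more can be done
```

The valve is open and the tall white jar is being held over the nozzle, mouth down and still. I handed the job in at about 21.5 s.

- **Valve:** I pushed the lever to its stop. In the last wrist measurement it pointed at −99.9°, against −99.7° and −100.5° for the plate edges that run along the pipe.
- **First push missed:** the fingers passed over the lever without moving it. All three cameras put the fingertips 35–40 mm above the reported TCP, so I repeated the push lower and it worked. The largest force I read on the lever was about 23 N.
- **Jar:** I lifted the middle jar off the rack, leaving the pink look-alike alone. Its mouth was about 200 mm above the table as it crossed the 140 mm bottles.
- **Final hold:** the pose readings give the mouth about 10 mm above the tip and under 1 mm off centre. The gripper is upright to within 0.1° and holding at an opening of 59 mm.
- **Disagreements:** the scene and side pictures suggest the jar could be about 1 mm off centre. The side camera shows both the jar and the nozzle about 1.3 pixels higher than the calibration predicts. That shift is the same for both, so the gap between them still agrees.
- **Other things on the table:** in the last scene picture everything stood where it was at the start, and I saw no sign of the jar touching the rinser.

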